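# Slide the drip dish under the beer tap

### The job

Slide the shallow round steel drip dish across the kitchen table until it sits centred under the nozzle of the beer tap, then let go of it. Keep the dish flat on the table all the way, do not bump the tap, and leave the deep steel bowl and the white mug where they are.

Things in the scene. Friction and masses are not known exactly. Their poses are not given: they have to be found in the camera images.
- dish: Drip dish: shallow round open dish of plain steel, loose, 140 mm across at the foot, 150 at the rim, 28 high, wall and floor 3 mm thick, 0.25 to 0.5 kg. Origin: centre of its underside; z up. It starts left or right of the tap, the deep bowl on the other side. Ordinary friction: it stops when the push stops.
- tap: Fixed beer tap: steel column (64 mm wide, 248 high, foot 100 wide) and a pipe 220 mm up, running level to a nozzle whose black tip ends 165 mm above the table; red lever on the pipe, top at 262. Origin: the table point straight below the nozzle, the dish's place, amid a black mat 150 mm across, under 1 mm thick, no obstacle. Column axis 160 mm along own +x, roughly away from the robot.
- bowl: Bystander: a deep round bowl of plain stainless steel, loose, 84 mm across at the foot, 124 mm at the rim, 65 mm high (smaller across and more than twice as high as the dish). Origin: centre of its underside; z up.
- mug: Bystander: a white ceramic mug, loose, 80 mm across and 100 mm high, with a handle on its own +y side, standing farther from the robot than the dish and the bowl. Origin: centre of its underside; z up.
Things that resemble listed ones, but are neither listed nor needed, are in the scene too. There is more than one size of the dish; the one meant has the size given above.

How it is judged:
At the end, for the whole second after the job is handed in: The dish lies still and flat on the table with its centre within 20 mm of the point straight below the nozzle, and the bowl and the mug are within 20 mm of where they started (horizontal distance between dish and tap below 0.02 m and height (world z) of dish below 0.005 m and angle between dish's own z axis and vertical below 0.05 rad and linear speed of dish below 0.01 m/s and distance of each of bowl, mug from where it was at the start of the episode below 0.02 m); the robot touches nothing.
It fails at once if the dish is lifted more than 15 mm off the table or tipped by more than about 11 degrees (height (world z) of dish above 0.015 m or angle between dish's own z axis and vertical above 0.2 rad).
It fails at once if the robot bumps the tap (more than 5 N) (contact force between any of the arm, the fingers and tap above 5 N).
It fails at once if the bowl or the mug is moved by more than 20 mm or tipped over (distance of any of bowl, mug from where it was at the start of the episode above 0.02 m or angle between any of bowl, mug's own z axis and vertical above 0.5 rad).
It also fails if it takes over 42 s, if anything falls off the work surface, if the arm or the gripper's body presses on something with over 40 N, if the wrist force passes 120 N, or if a joint passes its speed limit or range.

### The arm

A 7-joint arm with a two-finger parallel gripper is mounted at the origin on the work surface. World frame = base frame: x ahead of the robot, y to its left, z up, the work surface at z = 0. Lengths are in m, angles in rad, forces in N, time in s.
With the tool pointing down it reaches from about 0.425 to 0.925 m from the base axis. Payload 6.8 kg.
Tool frame: the origin (TCP) lies midway between the tips of the shut fingers; the grasp point (between the pads) lies 19 mm behind it; z points along the fingers, y is the direction in which the jaws open and shut (so a half turn about z gives the same grasp; the last joint's range is limited). The gripper opens to 85 mm and grips with 20 to 120 N. Pads are 22 mm wide; open, the fingers measure 114 mm over their backs; the gripper's body (76 mm by 85 mm) begins 54 mm behind the grasp point. The pads swing forward as they close: fully open they stand 13 mm farther back than shut.
Start: joints at [-1.227, 0.477, 0.022, 1.555, -0.011, 1.109, -0.083], TCP at [0.295, 0.607, 0.231] pointing down, gripper open.
Joint ranges: [-2.96, 2.96], [-0.34, 2.1], [-1.41, 1.46], [0.24, 2.44], [-1.37, 4.51], [0.17, 1.92], [-2.96, 2.96]. Speed limits (rad/s): [2.39, 2.39, 3.14, 3.14, 3.14, 3.14, 3.14].

### API

Orientations are given as a unit quaternion [w, x, y, z].
In Python, from station import * gives the robot as it stands. The module is installed in compiled form; this text tells all that it offers.
- The arm moves only by the tool jog_arm, never from a script. Its arguments are lists of equal length, an entry for each row: "dp": the shift along the tool's x, y, z in units of 25 mm (1.0 is 25 mm), a list of three; "angular": the turn, a rotation vector about the tool's x, y, z in units of 5 degrees (1.0 is 5 degrees), a list of three; "claw": the finger opening in mm, from 0 to 85.4. A call has exactly 5 rows; each row is the pose to reach, as a shift and turn from the pose commanded when the call began, along the tool's axes at that moment; what a row does not reach only later rows make up. A row lasts 1/10 s, in which the tool goes at most 50 mm and 8.59 degrees, less where a joint would pass 70% of its speed; a pose out of reach is approached as far as the arm can. A call with a gripper value outside its range is refused whole. The fingers move at their own pace and stop on an object; "grip_force" is the grip in N (left out, the last holds). Time passes only in rows, so rows that repeat a pose let the fingers close, or fill a call up. It gives the time, the measured TCP pose, the force and the opening at its end, in the units of the state.
- get_obs(): the state, without advancing time (a new reading comes with each control period).
- read_camera(name): name is "scene" or "top" or "wrist"; returns a dict with "pixels" (400x640x3 uint8, blue, green, red), "camera_matrix" (3x3 intrinsics, pixels), "k1" (the pictures are not rectified: a ray, as slopes to the right and down, at radius r is drawn at 1 + k1 r^2 times it, then the intrinsics apply), "rvec" (rotation vector, rad) and "tvec" (3), from world to camera coordinates, as OpenCV has them. Camera axes: x right, y down, z forward; pixel columns grow to the right and rows downward; lengths in m; the calibration is good to about 2 mm. A picture is of the moment at which its call begins. There is no depth.
- hand_in(): hands the job in, once; it reports no verdict.
The state is a dict: "t": time; "q": joint angles; "joint_vel": joint speeds; "joint_torque": joint torques, N m; "eef_pos": TCP position; "tool_rot": TCP orientation; "contact_force": force on the tool from outside, world axes, zero at the start; "torque": the same for the moment, N m; "gripper_width": opening from 0.0 (shut) to 1.0 (fully open).
Only numpy, scipy, OpenCV 4.12 (cv2) and the standard library are available. Lean on these libraries where they do the work, as an engineer would, in place of code of your own. Each camera call takes 0.05 s, during which the arm holds its last target.

## Working session

There is one attempt and no reset: what is moved stays moved. The work goes in short steps, Python scripts to look and compute and a tool call to move; the robot and the scene stay as the last step left them, time stands still between calls to the robot, and variables do not carry over. Pictures are saved under pics/ and viewed, and the job is handed in when it is done.

Besides the shell and the picture viewer there is one more tool, called after "Emit:" in YAML: its name, and indented under it one key for each argument. jog_arm: Moves the arm, as the interface text tells. Its arguments: {"type":"object","properties":{"dp":{"type":"array","items":{"type":"array","items":{"type":"number"}}},"angular":{"type":"array","items":{"type":"array","items":{"type":"number"}}},"claw":{"type":"array","items":{"type":"number"}},"grip_force":{"type":"number"}},"required":["dp","angular","claw"]}

```bash
mkdir -p pics; cat > h.py <<'E'
import numpy as np, cv2
from station import *
def save(d,n): 
    np.savez('pics/'+n+'.npz',**d); cv2.imwrite('pics/'+n+'.png',d['pixels'])
def ray(d,u,v):
    K=np.array(d['camera_matrix']);x=np.array([(u-K[0,2])/K[0,0],(v-K[1,2])/K[1,1]])
    k=float(d['k1']);p=x.copy()
    for _ in range(30): p=x/(1+k*(p@p))
    R=cv2.Rodrigues(np.array(d['rvec'],float))[0];t=np.array(d['tvec'],float).ravel()
    return -R.T@t, R.T@np.array([p[0],p[1],1])
def onplane(d,u,v,z=0):
    c,r=ray(d,u,v); return c+r*(z-c[2])/r[2]
def proj(d,P):
    R=cv2.Rodrigues(np.array(d['rvec'],float))[0];t=np.array(d['tvec'],float).ravel()
    q=R@np.array(P,float)+t;p=q[:2]/q[2];p=p*(1+float(d['k1'])*(p@p));K=np.array(d['camera_matrix'])
    return K[0,0]*p[0]+K[0,2],K[1,1]*p[1]+K[1,2]
E
python3 - <<'E'
from h import *
o=get_obs();print(o)
for n in ['scene','top','wrist']:
    d=read_camera(n);save(d,n+'0');print(n,d['k1'],ray(d,320,200))
E
```

```text
{'t': 0.0, 'q': array([-1.22706177,  0.4777972 ,  0.02234211,  1.55642782, -0.01148078,
        1.10930904, -0.08308355]), 'joint_vel': array([-3.64525203e-04,  8.33009702e-04,  2.33039612e-05,  4.46954282e-04,
        1.77186385e-03, -2.10373315e-03, -1.49912190e-03]), 'joint_torque': array([ 7.08012431e-04, -5.96465635e+01,  1.60831869e+00, -2.81184286e+01,
        1.25684054e-02,  9.32497031e-03,  3.00038948e-06]), 'eef_pos': array([0.29448093, 0.60672886, 0.2303377 ]), 'tool_rot': array([-1.27887554e-04,  2.23978525e-01,  9.74593658e-01, -8.97497919e-04]), 'contact_force': array([-0.73072809,  0.49416124, -0.09961921]), 'torque': array([ 3.02827836e-02, -5.21744649e-05, -3.54577509e-03]), 'gripper_width': 0.996985126819646}
scene -0.025846167992736833 (array([1.43997513, 0.18925051, 0.86509732]), array([-0.71792532, -0.21217861, -0.66300486]))
top 0.04303065860942071 (array([ 0.39738144, -0.10034138,  1.07867586]), array([ 0.12520335,  0.00441897, -0.99212477]))
wrist -0.04538369680325156 (array([0.23619022, 0.63556523, 0.37312063]), array([ 0.23250863, -0.0989734 , -0.96768429]))
```

View pics/scene0.png

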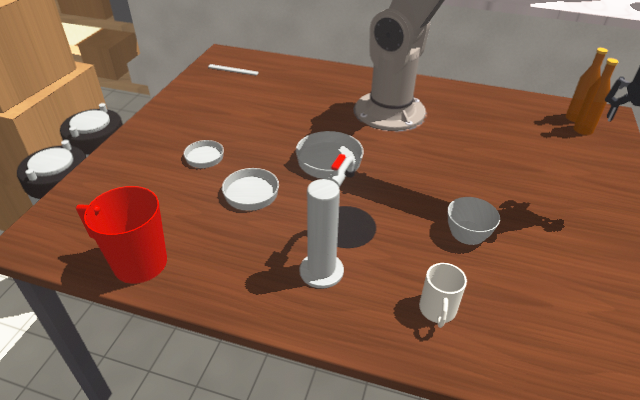

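View pics/top0.png

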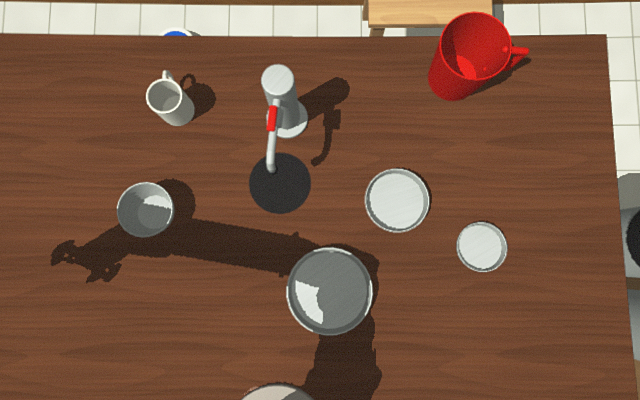

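View pics/wrist0.png

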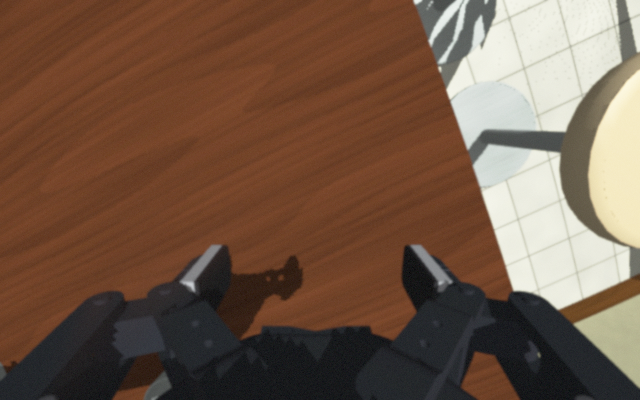

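The top view shows the black mat at (280,183), with the nozzle above it near (272,170) and the column at (285,100). The deep bowl is at (146,210) and the mug at (170,100). Three round steel things could be the dish: (397,200), (482,246) and (330,291). I'll measure all three.

```bash
python3 - <<'E'
from h import *
d=dict(np.load('pics/top0.npz'));im=d['pixels']
hsv=cv2.cvtColor(im,cv2.COLOR_BGR2HSV)
m=((hsv[...,1]<70)&(hsv[...,2]>60)).astype(np.uint8)*255
m=cv2.morphologyEx(m,cv2.MORPH_CLOSE,np.ones((5,5)))
m=cv2.morphologyEx(m,cv2.MORPH_OPEN,np.ones((3,3)))
vis=im.copy()
for c in cv2.findContours(m,cv2.RETR_EXTERNAL,cv2.CHAIN_APPROX_NONE)[0]:
    if cv2.contourArea(c)<600: continue
    (u,v),_=cv2.minEnclosingCircle(c)
    if v<40 or u>600: continue
    h=cv2.convexHull(c)[:,0]
    cv2.polylines(vis,[h],True,(0,255,0),1)
    for z in (0,.028,.05,.065):
        P=np.array([onplane(d,a,b,z)[:2] for a,b in h],np.float32)
        (x,y),r=cv2.minEnclosingCircle(P);e=cv2.fitEllipse(P)
        print((int(u),int(v)),z,np.round([x,y,2*r],4),np.round(e[0]+e[1],3))
# black mat
m=((hsv[...,2]<65)&(hsv[...,1]<90)).astype(np.uint8)*255
m=cv2.morphologyEx(m,cv2.MORPH_OPEN,np.ones((3,3)))
for c in cv2.findContours(m,cv2.RETR_EXTERNAL,cv2.CHAIN_APPROX_NONE)[0]:
    if cv2.contourArea(c)<600: continue
    P=np.array([onplane(d,a,b,0)[:2] for a,b in c[:,0]],np.float32)
    print('dark',c[:,0].mean(0),cv2.minEnclosingCircle(P),cv2.fitEllipse(P))
cv2.imwrite('pics/v1.png',cv2.resize(vis[140:345,260:520],None,fx=3,fy=2.9))
E
```

```text
(277, 398) 0 [0.083  0.0002 0.1577] [0.05  0.    0.131 0.183]
(277, 398) 0.028 [ 0.0911 -0.0024  0.1536] [ 0.059 -0.003  0.127  0.178]
(277, 398) 0.05 [ 0.0975 -0.0045  0.1504] [ 0.066 -0.005  0.125  0.174]
(277, 398) 0.065 [ 0.1019 -0.0059  0.1482] [ 0.071 -0.006  0.123  0.172]
(329, 290) 0 [ 0.3215 -0.1177  0.2046] [ 0.321 -0.117  0.203  0.203]
(329, 290) 0.028 [ 0.3235 -0.1172  0.1993] [ 0.323 -0.117  0.198  0.198]
(329, 290) 0.05 [ 0.325  -0.1169  0.1951] [ 0.325 -0.117  0.193  0.194]
(329, 290) 0.065 [ 0.3261 -0.1167  0.1923] [ 0.326 -0.116  0.191  0.191]
(481, 246) 0 [ 0.4246 -0.4748  0.1204] [ 0.425 -0.475  0.118  0.119]
(481, 246) 0.028 [ 0.4238 -0.4651  0.1173] [ 0.424 -0.465  0.115  0.116]
(481, 246) 0.05 [ 0.4233 -0.4574  0.1148] [ 0.423 -0.458  0.113  0.114]
(481, 246) 0.065 [ 0.4229 -0.4522  0.1131] [ 0.423 -0.452  0.111  0.112]
(145, 210) 0 [0.5108 0.3194 0.1381] [0.511 0.321 0.133 0.137]
(145, 210) 0.028 [0.5078 0.3085 0.1345] [0.508 0.31  0.129 0.133]
(145, 210) 0.05 [0.5055 0.3    0.1317] [0.505 0.301 0.127 0.13 ]
(145, 210) 0.065 [0.504  0.2941 0.1298] [0.504 0.295 
[... 617 characters left out ...]
(275, 118) 0.028 [0.7288 0.0108 0.2669] [0.726 0.002 0.128 0.274]
(275, 118) 0.05 [0.7219 0.0084 0.2613] [ 0.719 -0.     0.125  0.268]
(275, 118) 0.065 [0.7171 0.0069 0.2575] [ 0.715 -0.002  0.123  0.264]
(569, 138) 0 [ 0.7057 -0.7063  0.7381] [ 0.683 -0.916  0.679  1.411]
(569, 138) 0.028 [ 0.6977 -0.6906  0.7189] [ 0.675 -0.895  0.661  1.374]
(569, 138) 0.05 [ 0.6914 -0.6782  0.7039] [ 0.67  -0.879  0.647  1.346]
(569, 138) 0.065 [ 0.6871 -0.6698  0.6936] [ 0.666 -0.867  0.638  1.326]
dark [278.41326531 181.20408163] ((0.5753302574157715, 0.002354956464841962), 0.07370331138372421) ((0.5722135305404663, 0.0006009968928992748), (0.13734112679958344, 0.14666138589382172), 30.417747497558594)
```

View pics/v1.png

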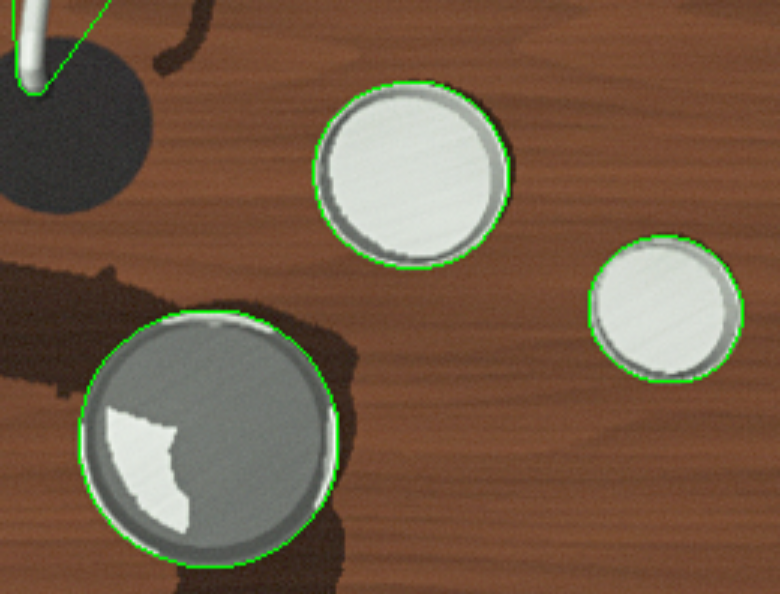

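The dish measures 152 mm at (397,200), which matches the 150 mm given. The one at (330,291) is about 195 mm and the one at (482,246) about 116 mm, so both are decoys. The crop confirms (397,200): shallow, and not nested with anything. Next I'll refine the mat and nozzle positions and check the dish in the scene view.

```bash
python3 - <<'E'
from h import *
from scipy.optimize import least_squares
for n in ['top0','scene0']:
    d=dict(np.load(f'pics/{n}.npz'));im=d['pixels']
    u,v=[int(x) for x in proj(d,[.575,.002,0])]
    hsv=cv2.cvtColor(im,cv2.COLOR_BGR2HSV)
    m=((hsv[...,2]<70)&(hsv[...,1]<100)).astype(np.uint8)*255
    m=cv2.morphologyEx(m,cv2.MORPH_OPEN,np.ones((3,3)))
    _,L,S,_=cv2.connectedComponentsWithStats(m)
    k=L[v,u]; print(n,(u,v),S[k])
    c=max(cv2.findContours((L==k).astype(np.uint8),cv2.RETR_EXTERNAL,cv2.CHAIN_APPROX_NONE)[0],key=len)[:,0]
    P=np.array([onplane(d,a,b,0)[:2] for a,b in c])
    r=least_squares(lambda q:np.hypot(P[:,0]-q[0],P[:,1]-q[1])-q[2],[.575,0,.075],loss='soft_l1',f_scale=.0015)
    print(r.x, np.median(abs(r.fun)))
    vis=im.copy();cv2.polylines(vis,[c.reshape(-1,1,2)],True,(0,255,0),1)
    for q in ([.5315,-.274,.028],):
        for a in np.arange(0,6.28,.1): 
            cv2.circle(vis,tuple(int(round(x)) for x in proj(d,[q[0]+.075*np.cos(a),q[1]+.075*np.sin(a),.028])),0,(0,0,255),-1)
    if n=='top0': cr=vis[60:260,200:460]
    else: cr=vis[100:300,190:450]
    cv2.imwrite(f'pics/v2{n}.png',cv2.resize(cr,None,fx=3,fy=3,interpolation=cv2.INTER_NEAREST))
E
```

```text
top0 (279, 182) [ 249  153   61   61 2739]
[0.57451802 0.00172526 0.07193232] 0.0010952829643550918
scene0 (345, 225) [ 338  207   37   41 1247]
[0.57445134 0.01524687 0.06355249] 0.005602305013401174
```

View pics/v2top0.png

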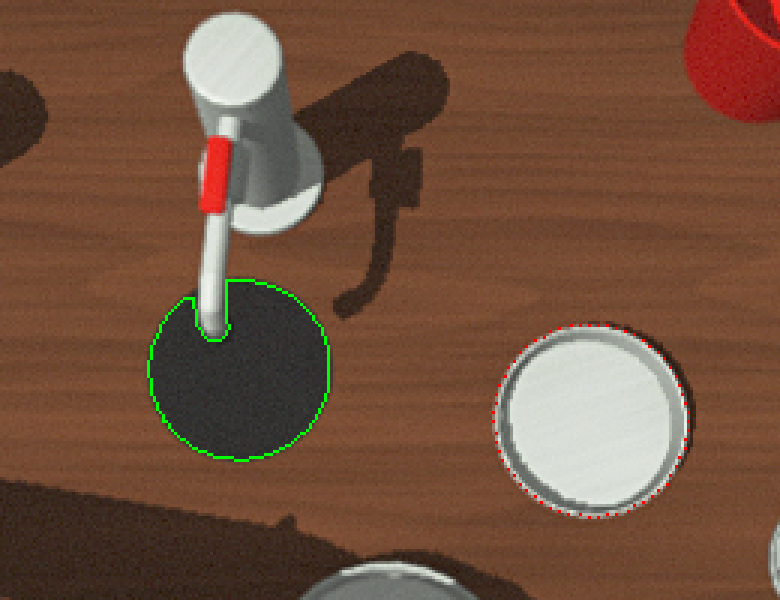

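View pics/v2scene0.png

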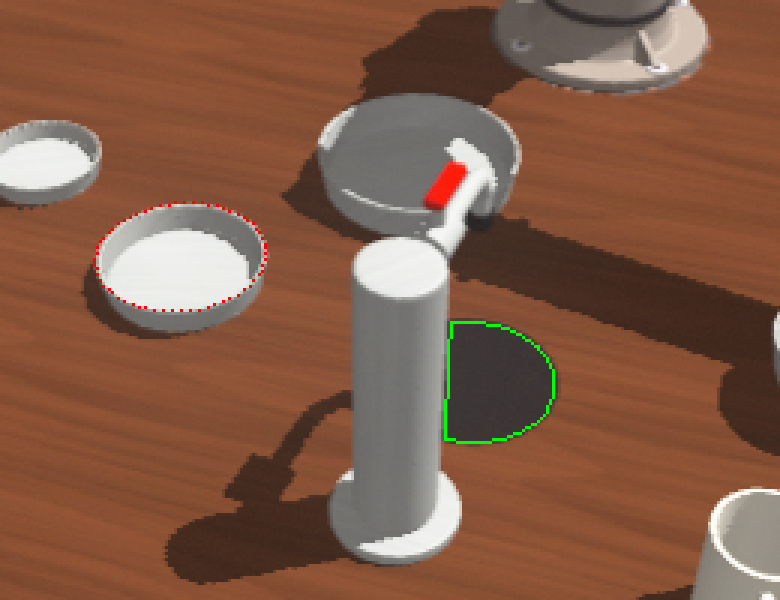

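Both views agree on the dish at (0.5315, −0.274). The mat centre, so the target, is (0.5745, 0.0017). My plan is to grip the rim wall on the robot side, with the tool leaned about 10° back to match the wall slope and stay clear of the nozzle. Then I drag the dish flat.

```bash
cat >> h.py <<'E'
from scipy.spatial.transform import Rotation as Ro
def RT(yaw=0,tilt=10):
    # tool y along +x (yaw about world z, deg), tilted back
    t=np.radians(tilt);s,c=np.sin(t),np.cos(t)
    M=np.array([[0,1,0],[c,0,s],[s,0,-c]]).T
    return Ro.from_euler('z',yaw,degrees=True)*Ro.from_matrix(M)
def cur():
    o=get_obs();w=o['tool_rot'];return np.array(o['eef_pos']),Ro.from_quat([w[1],w[2],w[3],w[0]])
def go(P,R,cp=None):
    p,r=cp or cur()
    print('dp',np.round(r.inv().apply(np.array(P)-p)/.025,3),'ang',np.round(np.degrees((r.inv()*R).as_rotvec())/5,3))
    return np.array(P),R
E
python3 - <<'E'
from h import *
c=go([.42,.37,.25],RT(35,0)); c=go([.43,.16,.25],RT(10,0),c); go([.43,-.08,.25],RT(0,0),c)
E
```

```text
dp [-8.653 -6.335 -0.768] ang [-1.500e-02  5.000e-03  5.823e+00]
dp [-7.11 -4.49  0.  ] ang [0. 0. 5.]
dp [-9.454 -1.667  0.   ] ang [0. 0. 2.]
```

Emit:
jog_arm:
  dp:
    - [-1.2, -0.9, -0.2]
    - [-2.6, -1.9, -0.3]
    - [-4.0, -2.9, -0.5]
    - [-5.4, -3.9, -0.6]
    - [-6.6, -4.8, -0.8]
  angular:
    - [0, 0, 1]
    - [0, 0, 2.2]
    - [0, 0, 3.4]
    - [0, 0, 4.6]
    - [0, 0, 5.8]
  claw: [40, 40, 40, 40, 40]
  grip_force: 25

```text
t: 0.65
eef_pos: [0.3917, 0.4248, 0.251]
tool_rot: [0.0, 0.463, 0.886, -0.0]
contact_force: [-0.1, 0.9, 0.6]
gripper_width: 0.468
```

```bash
python3 - <<'E'
from h import *
o=get_obs();print(o['t'],o['q'],o['eef_pos'],o['joint_vel'])
c=go([.43,.16,.25],RT(10,0)); go([.43,-.08,.25],RT(0,0),c)
E
```

```text
0.65 [-1.07435458  0.29937982  0.17452983  1.78073542 -0.05808345  1.06738943
 -0.27206693] [0.39168082 0.42475725 0.25104463] [ 0.28190036 -0.27625377  0.31996204  0.27332185 -0.06920152  0.00747404
 -0.40764885]
dp [-9.571 -4.784  0.051] ang [-0.007  0.009  4.959]
dp [-9.454 -1.667  0.   ] ang [0. 0. 2.]
```

Emit:
jog_arm:
  dp:
    - [-1.4, -0.7, 0]
    - [-3.0, -1.5, 0]
    - [-4.8, -2.4, 0]
    - [-6.6, -3.3, 0]
    - [-8.4, -4.2, 0]
  angular:
    - [0, 0, 1]
    - [0, 0, 2]
    - [0, 0, 3]
    - [0, 0, 4]
    - [0, 0, 5]
  claw: [40, 40, 40, 40, 40]

```text
t: 1.15
eef_pos: [0.4253, 0.194, 0.2512]
tool_rot: [-0.0, 0.643, 0.766, 0.0]
contact_force: [0.9, 0.4, 0.6]
gripper_width: 0.466
```

```bash
python3 - <<'E'
from h import *
o=get_obs();print(o['t'],o['q'],o['eef_pos'],o['joint_vel'])
c=go([.43,.01,.25],RT(0,0)); go([.435,-.20,.20],RT(0,10),c)
E
```

```text
1.15 [-0.88382838  0.10377322  0.35045514  2.02822509 -0.04209692  1.01616244
 -0.33978171] [0.42533564 0.19400922 0.25124933] [ 0.50034934 -0.30259162  0.43984741  0.33933278  0.05917103 -0.04907136
  0.04168107]
dp [-7.282 -1.084  0.048] ang [-0.    -0.003  1.984]
dp [-8.4  0.2  2. ] ang [-2.  0.  0.]
```

Emit:
jog_arm:
  dp:
    - [-1.4, -0.1, 0]
    - [-2.8, -0.2, 0]
    - [-4.2, -0.3, 0]
    - [-5.6, -0.4, 0]
    - [-7.0, -0.5, 0]
  angular:
    - [0, 0, 0.4]
    - [0, 0, 0.8]
    - [0, 0, 1.2]
    - [0, 0, 1.6]
    - [0, 0, 2]
  claw: [40, 40, 40, 40, 40]

```text
t: 1.65
eef_pos: [0.4437, 0.0201, 0.2513]
tool_rot: [-0.0, 0.707, 0.707, 0.0]
contact_force: [-0.0, 0.4, 0.2]
gripper_width: 0.464
```

```bash
python3 - <<'E'
from h import *
o=get_obs();print(o['t'],o['q'],o['eef_pos'],o['joint_vel'])
c=go([.445,-.15,.23],RT(0,5)); go([.445,-.274,.15],RT(0,10),c)
E
```

```text
1.65 [-0.67767862  0.0543922   0.51957066  2.08281127 -0.032238    1.01171057
 -0.14104259] [0.44367027 0.02011352 0.2513005 ] [ 0.44293286  0.01613269  0.37838208 -0.00206575 -0.0291878  -0.00578085
  0.48184702]
dp [-6.805  0.049  0.85 ] ang [-1.    -0.004  0.007]
dp [-4.96  -0.279  3.188] ang [-1.  0.  0.]
```

Emit:
jog_arm:
  dp:
    - [-1.4, 0, 0.1]
    - [-2.8, 0, 0.3]
    - [-4.2, 0, 0.5]
    - [-5.6, 0, 0.7]
    - [-6.8, 0, 0.9]
  angular:
    - [-0.2, 0, 0]
    - [-0.4, 0, 0]
    - [-0.6, 0, 0]
    - [-0.8, 0, 0]
    - [-1, 0, 0]
  claw: [40, 40, 40, 40, 40]

```text
t: 2.15
eef_pos: [0.4438, -0.1502, 0.2287]
tool_rot: [0.031, 0.706, 0.707, 0.031]
contact_force: [0.2, 1.1, 0.3]
gripper_width: 0.467
```

```bash
python3 - <<'E'
from h import *
o=get_obs();print(o['t'],o['q'],o['eef_pos'],o['joint_vel'])
c=go([.449,-.274,.08],RT(0,10)); go([.461,-.274,.012],RT(0,10),c)
E
```

```text
2.15 [-0.43825657  0.08508966  0.69517447  2.12543112 -0.10057023  0.86750391
  0.31577623] [ 0.44383331 -0.15023488  0.22870998] [ 0.48904669  0.19847336  0.28802027 -0.00200011 -0.32964066 -0.28202262
  0.97491418]
dp [-4.951 -0.325  5.943] ang [-0.987 -0.002  0.012]
dp [0.    0.    2.762] ang [0. 0. 0.]
```

Emit:
jog_arm:
  dp:
    - [-1.0, -0.1, 1.0]
    - [-2.0, -0.1, 2.2]
    - [-3.0, -0.2, 3.4]
    - [-4.0, -0.3, 4.7]
    - [-4.95, -0.33, 5.95]
  angular:
    - [-0.2, 0, 0]
    - [-0.4, 0, 0]
    - [-0.6, 0, 0]
    - [-0.8, 0, 0]
    - [-1, 0, 0]
  claw: [40, 40, 40, 40, 40]

```text
t: 2.65
eef_pos: [0.4489, -0.273, 0.0782]
tool_rot: [0.062, 0.704, 0.705, 0.062]
contact_force: [1.7, 0.9, 0.3]
gripper_width: 0.467
```

```bash
python3 - <<'E'
from h import *
o=get_obs();print(o['t'],o['q'],o['eef_pos'],o['joint_vel'])
c=go([.461,-.274,.012],RT(0,10))
d=read_camera('top');save(d,'top1')
d=read_camera('wrist');save(d,'wrist1')
E
```

```text
2.65 [ 0.05863123  0.4316419   0.51513896  2.1746664  -0.62856289  0.51473309
  1.06075854] [ 0.44890367 -0.27304039  0.07823114] [ 1.23065764  0.67245305 -0.83937953 -0.08505954 -1.04999686 -0.60442693
  1.38714597]
dp [-0.039  0.017  2.693] ang [-0.002 -0.002  0.023]
```

View pics/top1.png

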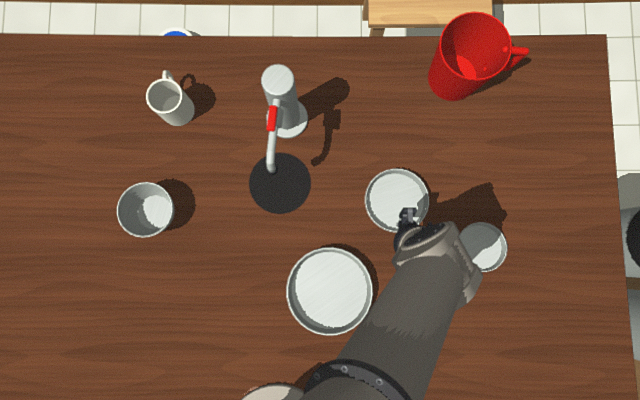

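View pics/wrist1.png

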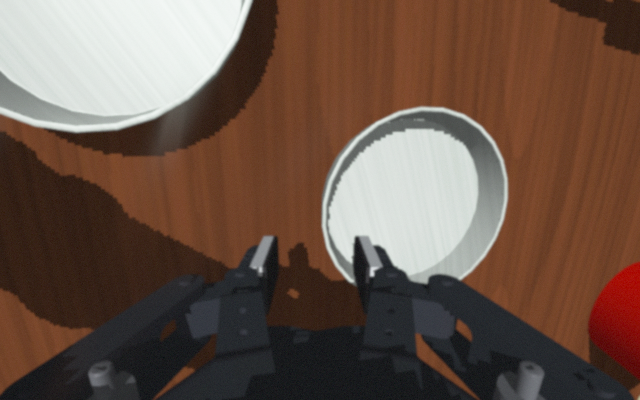

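The wrist view shows the fingers either side of the dish's rim, near (330,270), with the dish untouched. I'll go down.

Emit:
jog_arm:
  dp:
    - [0, 0, 0.5]
    - [0, 0, 1.1]
    - [0, 0, 1.7]
    - [0, 0, 2.2]
    - [0, 0, 2.4]
  angular:
    - [0, 0, 0]
    - [0, 0, 0]
    - [0, 0, 0]
    - [0, 0, 0]
    - [0, 0, 0]
  claw: [40, 40, 40, 40, 40]

```text
t: 3.25
eef_pos: [0.4605, -0.2706, 0.0202]
tool_rot: [0.061, 0.703, 0.706, 0.062]
contact_force: [-0.4, -0.2, 0.2]
gripper_width: 0.471
```

```bash
python3 - <<'E'
from h import *
o=get_obs();print(o['t'],o['q'],o['eef_pos'],o['joint_vel'],o['contact_force'])
c=go([.461,-.274,.012],RT(0,10))
d=read_camera('wrist');save(d,'wrist2')
d=read_camera('scene');cv2.imwrite('pics/scene2.png',cv2.resize(d['pixels'][60:260,150:410],None,fx=3,fy=3))
E
```

```text
3.25 [ 0.15814025  0.54025502  0.3793165   2.17192073 -0.75297217  0.40381813
  1.16664018] [ 0.46046659 -0.27062335  0.02020666] [ 0.0896095   0.07771616 -0.09915596 -0.01124711 -0.08187187 -0.08290353
  0.07319429] [-0.42256802 -0.16932182  0.18062743]
dp [-0.135 -0.037  0.327] ang [-0.001 -0.017  0.05 ]
```

View pics/wrist2.png

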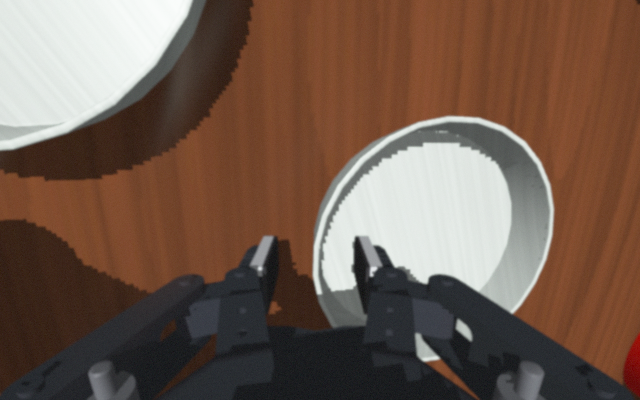

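View pics/scene2.png

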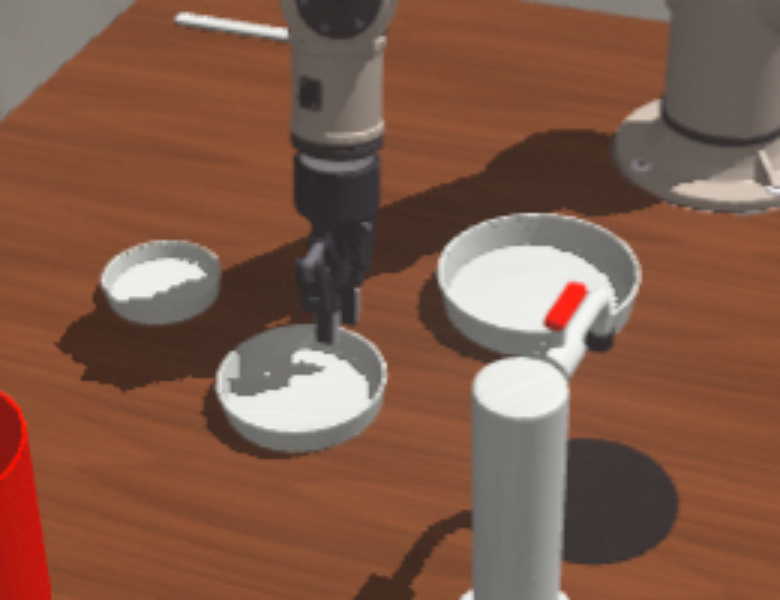

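The rim at (318,250) lies between the fingers (left one outside, right one inside), and the dish is still flat. I'll lower the last 8 mm and close gently.

Emit:
jog_arm:
  dp:
    - [-0.1, 0, 0.15]
    - [-0.1, 0, 0.3]
    - [-0.1, 0, 0.3]
    - [-0.1, 0, 0.3]
    - [-0.1, 0, 0.3]
  angular:
    - [0, 0, 0]
    - [0, 0, 0]
    - [0, 0, 0]
    - [0, 0, 0]
    - [0, 0, 0]
  claw: [40, 40, 30, 20, 15]
  grip_force: 20

```text
t: 3.85
eef_pos: [0.461, -0.2747, 0.0136]
tool_rot: [0.062, 0.704, 0.705, 0.062]
contact_force: [0.2, -0.9, -0.2]
gripper_width: 0.175
```

```bash
python3 - <<'E'
from h import *
o=get_obs();print(o['t'],o['q'],o['eef_pos'],o['contact_force'])
c=go([.461,-.274,.012],RT(0,10))
E
```

```text
3.85 [ 0.17733448  0.55430077  0.36398673  2.16718352 -0.76543221  0.39279012
  1.1821455 ] [ 0.46102526 -0.27474702  0.01359006] [ 0.19045916 -0.93235969 -0.16258821]
dp [ 0.03  -0.012  0.062] ang [ 0.003 -0.003  0.021]
```

Emit:
jog_arm:
  dp:
    - [0, 0, 0]
    - [0, 0, 0]
    - [0, 0, 0]
    - [0, 0, 0]
    - [0, 0, 0]
  angular:
    - [0, 0, 0]
    - [0, 0, 0]
    - [0, 0, 0]
    - [0, 0, 0]
    - [0, 0, 0]
  claw: [10, 6, 3, 1, 0]
  grip_force: 20

```text
t: 4.35
eef_pos: [0.4613, -0.275, 0.0136]
tool_rot: [0.062, 0.704, 0.705, 0.062]
contact_force: [-0.3, -0.6, 1.3]
gripper_width: 0.056
```

```bash
python3 - <<'E'
from h import *
o=get_obs();print(o['t'],o['eef_pos'],o['contact_force'],o['gripper_width']*85.4)
d=read_camera('wrist');save(d,'wrist3')
d=read_camera('scene');cv2.imwrite('pics/scene3.png',cv2.resize(d['pixels'][60:260,150:410],None,fx=3,fy=3))
E
```

```text
4.35 [ 0.46126168 -0.27498264  0.01361792] [-0.26294945 -0.58911266  1.32935511] 4.775533745417813
```

View pics/wrist3.png

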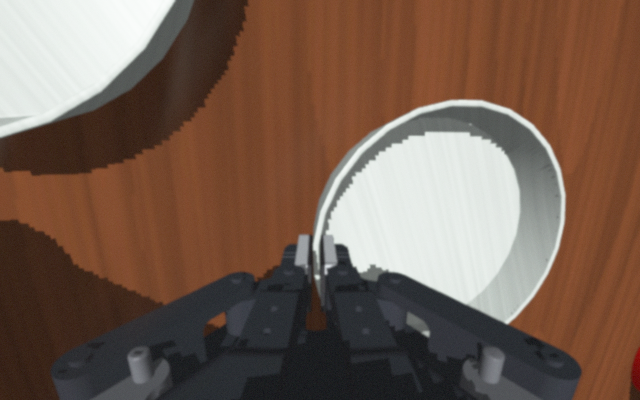

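View pics/scene3.png

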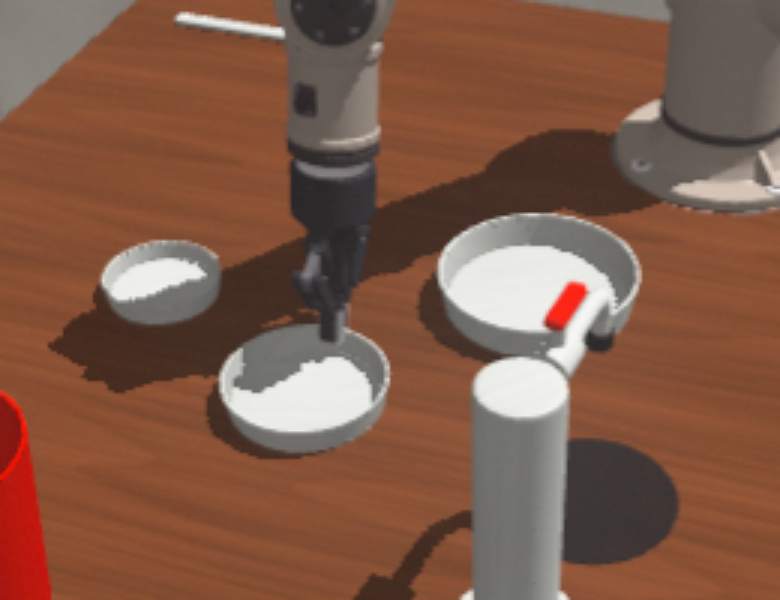

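The wall is held: opening 4.8 mm, dish flat. I'll drag it in stages, starting gently.

```bash
python3 - <<'E'
from h import *
p,r=cur()
go([.461+.012,-.200,p[2]],r); go([.504,.001,p[2]],r)
E
```

```text
dp [2.998 0.471 0.082] ang [0. 0. 0.]
dp [11.036  1.706  0.296] ang [0. 0. 0.]
```

Emit:
jog_arm:
  dp:
    - [0.3, 0.05, 0.01]
    - [0.9, 0.14, 0.025]
    - [1.6, 0.25, 0.043]
    - [2.3, 0.36, 0.062]
    - [3.0, 0.47, 0.082]
  angular:
    - [0, 0, 0]
    - [0, 0, 0]
    - [0, 0, 0]
    - [0, 0, 0]
    - [0, 0, 0]
  claw: [0, 0, 0, 0, 0]

```text
t: 4.95
eef_pos: [0.4728, -0.1992, 0.0136]
tool_rot: [0.062, 0.704, 0.705, 0.062]
contact_force: [-0.5, -2.1, 3.1]
gripper_width: 0.051
```

```bash
python3 - <<'E'
from h import *
o=get_obs();print(o['t'],o['q'],o['eef_pos'],o['contact_force'],o['gripper_width']*85.4,o['joint_vel'])
p,r=cur()
go([.504,.001,.0136],RT(0,10))
d=read_camera('scene');cv2.imwrite('pics/scene4.png',cv2.resize(d['pixels'][60:260,150:410],None,fx=3,fy=3))
E
```

```text
4.95 [ 0.00881938  0.52745058  0.37110002  2.23015997 -0.78654668  0.33881244
  1.05572315] [ 0.4727554  -0.19919812  0.01357233] [-0.5417883  -2.07916684  3.06442938] 4.356112285769858 [-0.41352116 -0.04740279  0.03038261  0.12072616 -0.04457249 -0.10691916
 -0.30851671]
dp [8.007 1.238 0.213] ang [0.004 0.005 0.011]
```

View pics/scene4.png

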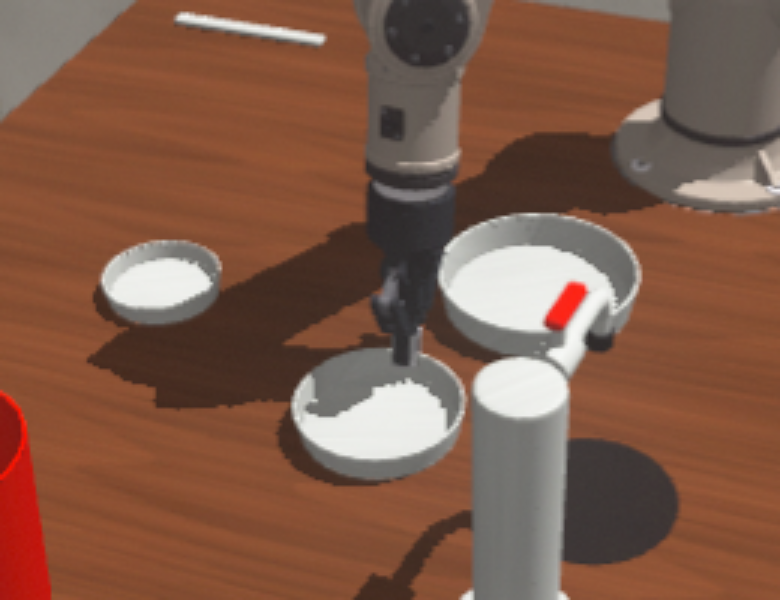

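Emit:
jog_arm:
  dp:
    - [0.6, 0.09, 0.016]
    - [1.4, 0.22, 0.037]
    - [2.2, 0.34, 0.058]
    - [3.0, 0.46, 0.08]
    - [3.8, 0.59, 0.101]
  angular:
    - [0, 0, 0]
    - [0, 0, 0]
    - [0, 0, 0]
    - [0, 0, 0]
    - [0, 0, 0]
  claw: [0, 0, 0, 0, 0]

```text
t: 5.5
eef_pos: [0.4873, -0.1041, 0.0136]
tool_rot: [0.062, 0.704, 0.705, 0.062]
contact_force: [-0.5, -2.3, 1.7]
gripper_width: 0.052
```

```bash
python3 - <<'E'
from h import *
o=get_obs();print(o['t'],o['q'],o['eef_pos'],o['contact_force'],o['gripper_width']*85.4,o['joint_vel'])
go([.504,.001,.0136],RT(0,10))
d=read_camera('scene');cv2.imwrite('pics/scene5.png',cv2.resize(d['pixels'][60:260,150:410],None,fx=3,fy=3))
d=read_camera('top');cv2.imwrite('pics/top5.png',cv2.resize(d['pixels'][60:320,150:450],None,fx=2.3,fy=2.3))
E
```

```text
5.5 [-0.23811612  0.51608398  0.40779774  2.27247654 -0.80492554  0.30028163
  0.8679409 ] [ 0.48733979 -0.10405241  0.01358836] [-0.47781283 -2.29939341  1.73716272] 4.457515231189733 [-0.55215803  0.00090418  0.1088078   0.04685969 -0.02613662 -0.04477256
 -0.41663018]
dp [4.201 0.661 0.115] ang [0.001 0.002 0.011]
```

View pics/scene5.png

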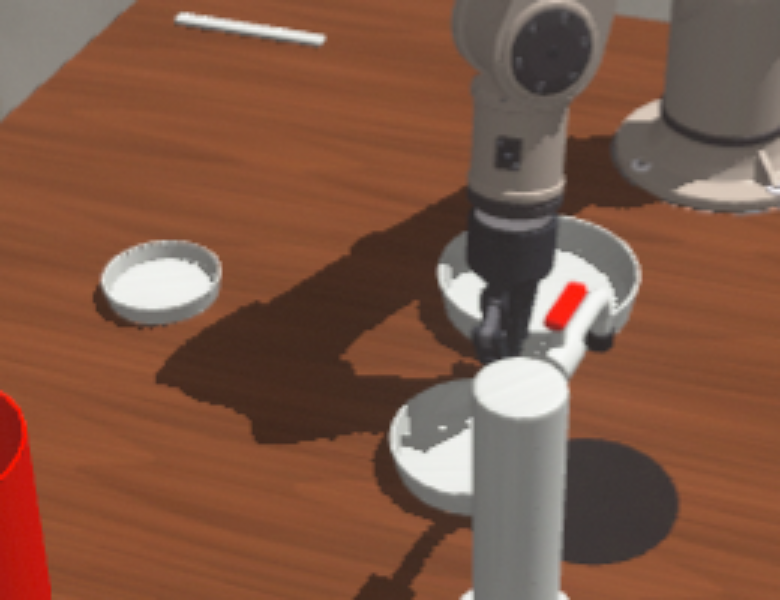

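View pics/top5.png

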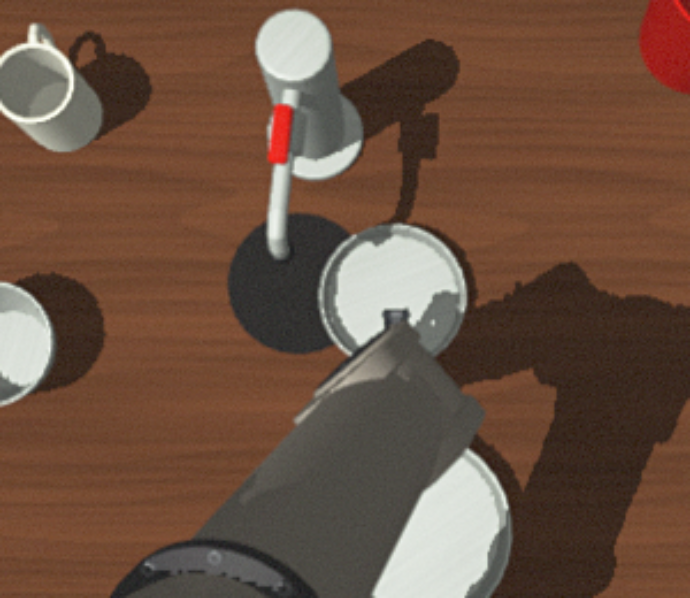

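The drag is smooth. In the top crop the dish at (393,293) is partly over the mat, and the gripper is well short of the nozzle at (280,252). I'll go on slowly.

Emit:
jog_arm:
  dp:
    - [0.6, 0.09, 0.016]
    - [1.3, 0.2, 0.036]
    - [2.0, 0.31, 0.055]
    - [2.6, 0.41, 0.071]
    - [3.0, 0.47, 0.082]
  angular:
    - [0, 0, 0]
    - [0, 0, 0]
    - [0, 0, 0]
    - [0, 0, 0]
    - [0, 0, 0]
  claw: [0, 0, 0, 0, 0]

```text
t: 6.1
eef_pos: [0.4993, -0.0287, 0.0136]
tool_rot: [0.062, 0.704, 0.705, 0.062]
contact_force: [-0.6, -2.9, 3.1]
gripper_width: 0.049
```

```bash
python3 - <<'E'
from h import *
o=get_obs();print(o['t'],o['q'],o['eef_pos'],o['contact_force'],o['gripper_width']*85.4)
go([.504,.001,.0136],RT(0,10))
d=read_camera('top');save(d,'top6')
im=d['pixels'];hsv=cv2.cvtColor(im,cv2.COLOR_BGR2HSV)
vis=im.copy()
c=np.array(o['eef_pos'])+[.0705,0,0]
for a in np.arange(0,6.28,.1): cv2.circle(vis,tuple(int(round(x)) for x in proj(d,[c[0]+.075*np.cos(a),c[1]+.075*np.sin(a),.028])),0,(0,0,255),-1)
cv2.imwrite('pics/top6c.png',cv2.resize(vis[100:280,200:430],None,fx=3.3,fy=3.3,interpolation=cv2.INTER_NEAREST))
E
```

```text
6.1 [-0.45102244  0.52751633  0.45995059  2.2738796  -0.81115182  0.2974056
  0.7056023 ] [ 0.49927181 -0.02871329  0.01357093] [-0.55758719 -2.88958889  3.12296797] 4.217492601468971
dp [1.188 0.189 0.032] ang [ 0.001 -0.004  0.028]
```

View pics/top6c.png

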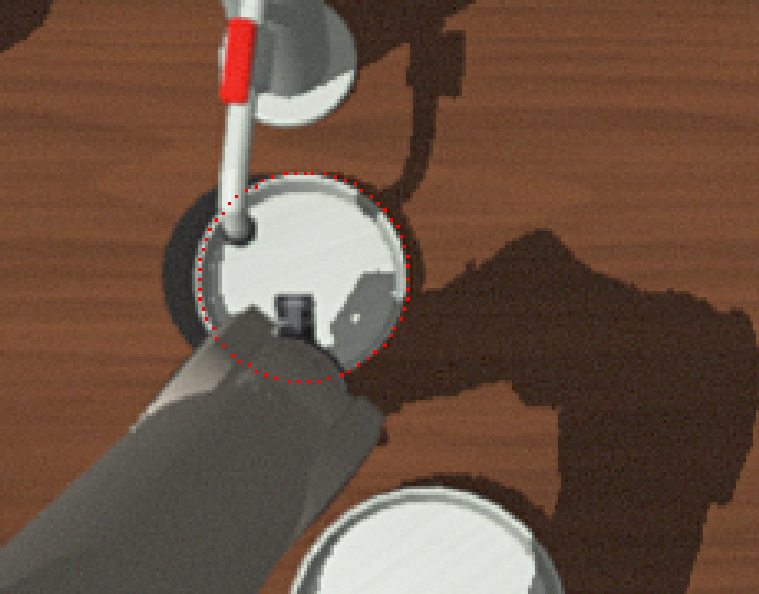

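The predicted rim (red) fits the dish to within about 3 mm, with the dish slightly ahead in +y, so I'll stop about 2 mm short.

Emit:
jog_arm:
  dp:
    - [0.4, 0.06, 0.01]
    - [0.8, 0.13, 0.022]
    - [1.1, 0.18, 0.031]
    - [1.1, 0.18, 0.031]
    - [1.1, 0.18, 0.031]
  angular:
    - [0, 0, 0]
    - [0, 0, 0]
    - [0, 0, 0]
    - [0, 0, 0]
    - [0, 0, 0]
  claw: [0, 0, 0, 0, 0]

```text
t: 6.65
eef_pos: [0.5042, -0.0007, 0.0136]
tool_rot: [0.061, 0.703, 0.706, 0.062]
contact_force: [1.6, 1.0, 1.8]
gripper_width: 0.05
```

```bash
python3 - <<'E'
from h import *
from scipy.optimize import least_squares
o=get_obs();print(o['t'],o['eef_pos'],o['contact_force'],o['gripper_width']*85.4)
d=read_camera('top');save(d,'top7')
im=d['pixels'];vis=im.copy()
for a in np.arange(0,6.28,.1): cv2.circle(vis,tuple(int(round(x)) for x in proj(d,[.5745+.075*np.cos(a),.0017+.075*np.sin(a),.028])),0,(0,0,255),-1)
cv2.imwrite('pics/top7c.png',cv2.resize(vis[100:280,180:410],None,fx=3.3,fy=3.3,interpolation=cv2.INTER_NEAREST))
d=read_camera('scene');cv2.imwrite('pics/scene7.png',cv2.resize(d['pixels'][60:260,200:460],None,fx=3,fy=3))
E
```

```text
6.65 [ 0.50421092 -0.00066291  0.01360214] [1.55212195 0.95979982 1.83184793] 4.251814962748941
```

View pics/top7c.png

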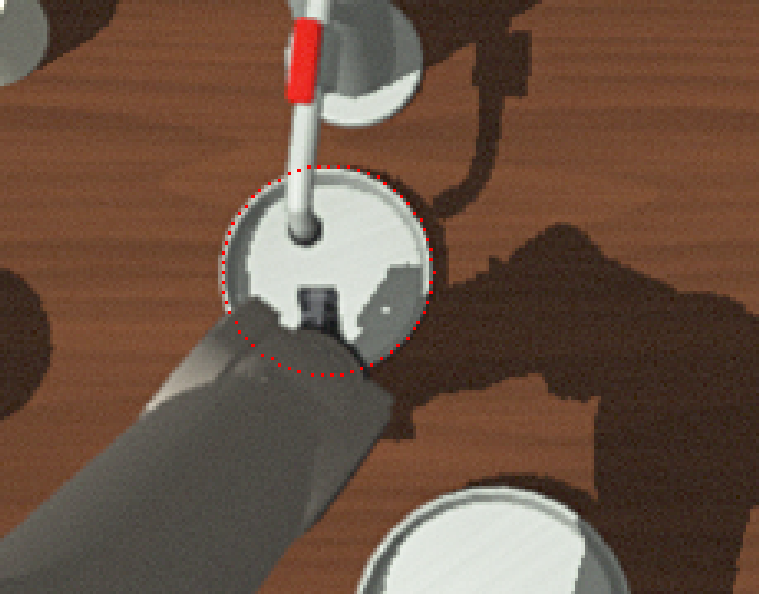

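View pics/scene7.png

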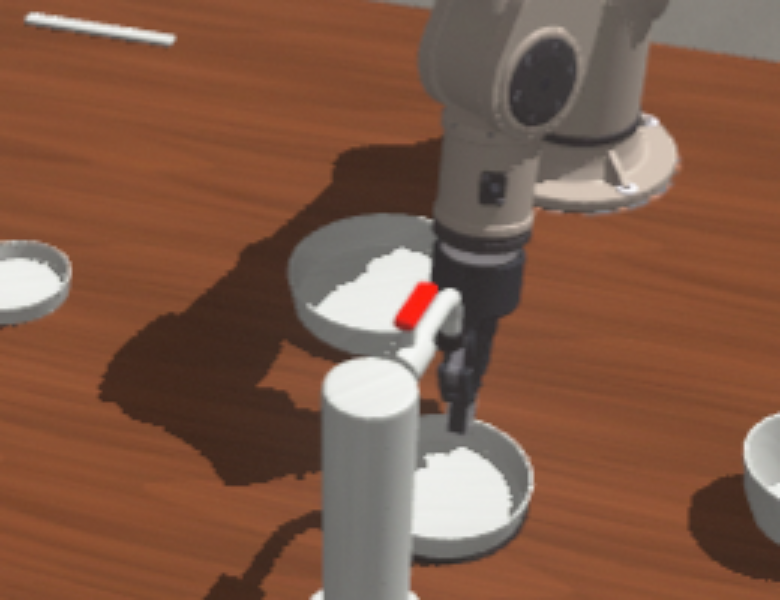

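The dish is centred on the target circle within a couple of mm and flat. I'll release it and back out along the tool axis.

Emit:
jog_arm:
  dp:
    - [0, 0, 0]
    - [0, 0, 0]
    - [0, 0, 0]
    - [0, 0, 0]
    - [0, 0, 0]
  angular:
    - [0, 0, 0]
    - [0, 0, 0]
    - [0, 0, 0]
    - [0, 0, 0]
    - [0, 0, 0]
  claw: [8, 14, 20, 24, 24]

```text
t: 7.25
eef_pos: [0.5036, -0.0022, 0.0135]
tool_rot: [0.061, 0.704, 0.705, 0.062]
contact_force: [-0.9, 0.6, -0.3]
gripper_width: 0.279
```

Emit:
jog_arm:
  dp:
    - [0, 0, -0.2]
    - [0, 0, -0.5]
    - [0, 0, -0.9]
    - [0, 0, -1.4]
    - [0, 0, -2.0]
  angular:
    - [0, 0, 0]
    - [0, 0, 0]
    - [0, 0, 0]
    - [0, 0, 0]
    - [0, 0, 0]
  claw: [24, 24, 24, 24, 24]

```text
t: 7.75
eef_pos: [0.4948, -0.0021, 0.0636]
tool_rot: [0.061, 0.704, 0.705, 0.062]
contact_force: [-0.3, -0.4, -0.1]
gripper_width: 0.28
```

```bash
python3 - <<'E'
from h import *
o=get_obs();print(o['t'],o['q'],o['eef_pos'],o['contact_force'],o['gripper_width']*85.4)
go([.45,-.12,.12],RT(0,10))
E
```

```text
7.75 [-0.6819334   0.44684664  0.66725443  2.27630894 -0.6854805   0.41124229
  0.53380221] [ 0.49475082 -0.00214268  0.06355319] [-0.26715047 -0.41938743 -0.14302973] 23.874957510718172
dp [-4.711 -1.38  -2.536] ang [-0.005 -0.005  0.019]
```

Emit:
jog_arm:
  dp:
    - [-0.5, -0.3, -0.6]
    - [-1.4, -0.6, -1.2]
    - [-2.4, -0.9, -1.8]
    - [-3.5, -1.2, -2.4]
    - [-4.5, -1.2, -2.5]
  angular:
    - [0, 0, 0]
    - [0, 0, 0]
    - [0, 0, 0]
    - [0, 0, 0]
    - [0, 0, 0]
  claw: [24, 24, 24, 24, 24]

```text
t: 8.25
eef_pos: [0.454, -0.1156, 0.1206]
tool_rot: [0.062, 0.704, 0.705, 0.063]
contact_force: [0.7, 0.6, -0.5]
gripper_width: 0.28
```

Emit:
jog_arm:
  dp:
    - [-0.8, 0, 0]
    - [-1.6, 0, 0]
    - [-2.2, 0, 0]
    - [-2.4, 0, 0]
    - [-2.4, 0, 0]
  angular:
    - [0, 0, 0]
    - [0, 0, 0]
    - [0, 0, 0]
    - [0, 0, 0]
    - [0, 0, 0]
  claw: [24, 24, 24, 24, 24]

```text
t: 8.75
eef_pos: [0.4549, -0.1751, 0.1194]
tool_rot: [0.062, 0.704, 0.705, 0.062]
contact_force: [0.3, -0.6, -0.4]
gripper_width: 0.281
```

```bash
python3 - <<'E'
from h import *
from scipy.optimize import least_squares
o=get_obs();print(o['t'],o['eef_pos'],o['contact_force'],np.abs(o['joint_vel']).max())
d=read_camera('top');save(d,'top8')
im=d['pixels'];hsv=cv2.cvtColor(im,cv2.COLOR_BGR2HSV)
m=((hsv[...,1]<70)&(hsv[...,2]>75)).astype(np.uint8)*255
m=cv2.morphologyEx(m,cv2.MORPH_CLOSE,np.ones((5,5)))
u,v=[int(x) for x in proj(d,[.5745,.0017,.003])]
_,L,S,_=cv2.connectedComponentsWithStats(m);k=L[v+6,u]
c=max(cv2.findContours((L==k).astype(np.uint8),cv2.RETR_EXTERNAL,cv2.CHAIN_APPROX_NONE)[0],key=len)[:,0]
P=np.array([onplane(d,a,b,.028)[:2] for a,b in c])
P=P[P[:,0]<.62]
r=least_squares(lambda q:np.hypot(P[:,0]-q[0],P[:,1]-q[1])-q[2],[.575,0,.075],loss='soft_l1',f_scale=.0015)
print('dish',r.x,np.median(abs(r.fun)),S[k])
a=dict(np.load('pics/top0.npz'))['pixels']
for n,(x0,x1,y0,y1) in {'bowl':(105,185,175,245),'mug':(140,200,65,130)}.items():
    A=cv2.cvtColor(a[y0:y1,x0:x1],cv2.COLOR_BGR2GRAY).astype(np.float32);B=cv2.cvtColor(im[y0:y1,x0:x1],cv2.COLOR_BGR2GRAY).astype(np.float32)
    print(n,'shift px',cv2.phaseCorrelate(A,B))
vis=im.copy()
for t in np.arange(0,6.28,.1): cv2.circle(vis,tuple(int(round(x)) for x in proj(d,[r.x[0]+.075*np.cos(t),r.x[1]+.075*np.sin(t),.028])),0,(0,0,255),-1)
cv2.imwrite('pics/top8c.png',cv2.resize(vis[50:320,100:450],None,fx=2.2,fy=2.2,interpolation=cv2.INTER_NEAREST))
d=read_camera('scene');cv2.imwrite('pics/scene8.png',d['pixels'])
E
```

```text
8.75 [ 0.45490192 -0.17512565  0.11944138] [ 0.25510132 -0.62337731 -0.41817906] 0.021928555292972624
dish [0.57329506 0.00265136 0.07492446] 0.000547364918082785 [ 246   64   65  150 5618]
bowl shift px ((-0.2388406416382125, 0.06480822601843528), 0.6689636641078525)
mug shift px ((0.09175151889898814, 0.02187870778074341), 0.9817080981201596)
```

View pics/top8c.png

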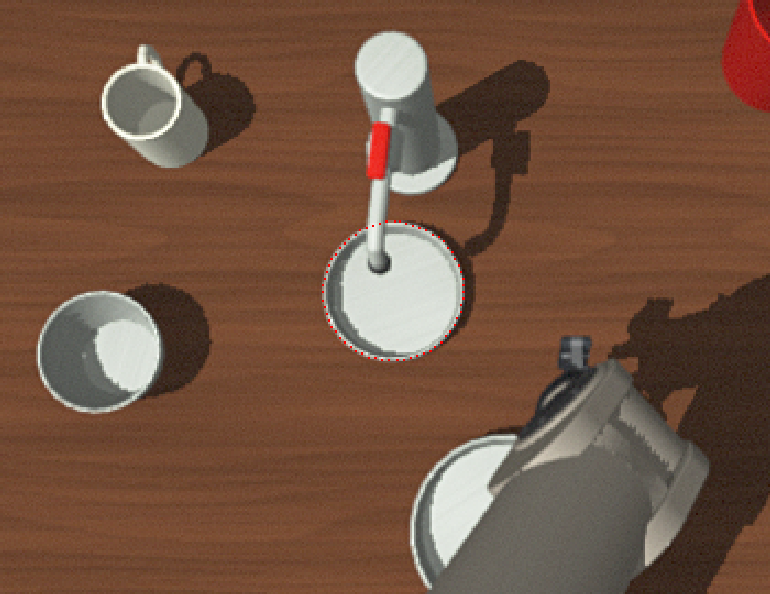

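View pics/scene8.png

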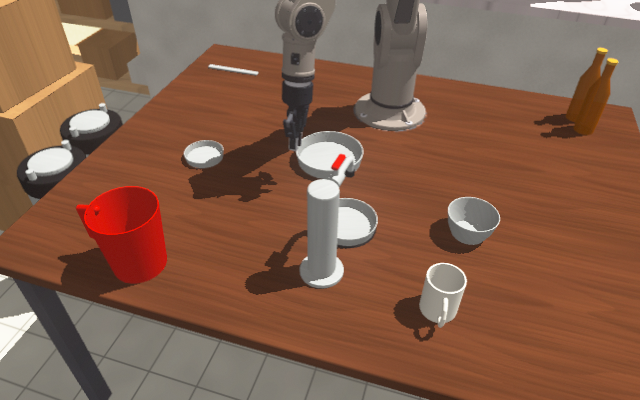

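The dish centre is at (0.5733, 0.0027), 1.5 mm from the mat centre. It lies flat, and the bowl and mug haven't moved. One last check of the nozzle tip against the target, then I'll hand in.

```bash
python3 - <<'E'
from h import *
d=dict(np.load('pics/top8.npz'));print(proj(d,[.5745,.0017,.165]), 'seen about (272,170)', onplane(d,272,170.5,.165))
print(hand_in())
E
```

```text
(np.float64(272.2189175143715), np.float64(169.95956774742575)) seen about (272,170) [0.57337478 0.00213075 0.165     ]
the job is handed in; nothing more can be done
None
```

I slid the drip dish under the tap nozzle, let go of it and handed the job in at about 9 s of the 42 s allowed; `hand_in()` gives no verdict.

**How:** I picked the dish by size: it measured about 152 mm at the rim, and the two look-alikes about 195 and 116 mm. I gripped its wall at 20 N on the robot side, with the tool leaned back 10° to match the wall. I dragged it flat to the mat, opened the fingers and backed out clear of the tap.

**Last checks:**
- **Dish position:** its centre is at (0.5733, 0.0027). That is about 1.5 mm from the mat centre and 1 mm from the spot below the nozzle tip; both are well inside the 20 mm allowed.
- **Bowl and mug:** both shifted by less than 0.3 px in the top view, so they did not move.
- **Forces:** the readings after each move were only a few newtons, and none showed a bump on the tap.
- **Flatness:** the dish looks flat in both camera views, but I had no direct measure of its tilt.
- **Disagreement:** the scene camera's mat fit was about 14 mm off in y because the column hides part of the mat. I used the top view instead, and the nozzle check backed it up.

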